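# Switch over and lock the antenna selector

### The arm

A 6-joint arm with a two-finger parallel gripper is mounted at the origin on a cart in front of the work surface, level with it; the furniture and walls round the work are solid. World frame = base frame: x ahead of the robot, y to its left, z up, the work surface at z = 0. Lengths are in mm, angles in degrees, forces in N, time in s.
With the tool pointing down it reaches from about 300 to 850 mm from the base axis. Payload 4.2 kg.
Tool frame: the origin (TCP) lies at the very end of the fingers, on their centre line; the grasp point (between the pads) lies 19 mm behind it (env.grip_point_offset is the distance from the TCP to the grasp point, in mm); z points along the fingers, y is the line along which they close (so a half turn about z gives the same grasp; the last joint's range is limited). The gripper opens to 91 mm and grips with 3 to 60 N. Pads are 32 mm wide; open, the fingers measure 118 mm over their backs; the gripper's body (76 mm by 178 mm) begins 60 mm behind the grasp point.
Start: joints at [-64.859, 18.312, 89.639, -0, 72.044, -1.146], TCP at [254.657, -515.551, 213.976] pointing down, gripper open.
Joint ranges: [-177.97, 177.97], [-48.28, 115.42], [12.27, 149.76], [-77.06, 257.06], [2.81, 150.46], [-146.56, 146.56]. Speed limits (degrees/s): [147.25, 147.25, 180, 180, 180, 180].

### API

Orientations are given as [roll, pitch, yaw] about the fixed x, y, z axes, in that order (R = Rz(yaw) Ry(pitch) Rx(roll)).
In Python, from workcell import env gives the robot as it stands. The module is installed in compiled form; this text tells all that it offers.
- The arm moves only by the tool arm_command, never from a script. Its argument "rows" is a list of rows, each an object with "delta_pos": the shift along the tool's x, y, z in mm, a list of three; "roll": the turn about the tool's z in units of 5 degrees (1.0 is 5 degrees); "jaw": the opening in per cent of the stroke, from 0 (shut) to 100 (fully open). A call has 1 to 20 rows; each row is the pose to reach, as a shift and turn from the pose commanded when the call began, along the tool's axes at that moment; what a row does not reach only later rows make up. A row lasts 1/12 s, in which the tool goes at most 41.7 mm and 7.16 degrees, less where a joint would pass 70% of its speed; a pose out of reach is approached as far as the arm can. A call with a gripper value outside its range is refused whole. The fingers move at their own pace and stop on an object; "squeeze" is the grip in N (left out, the last holds). Time passes only in rows, so rows that repeat a pose let the fingers close. It gives the time, the measured TCP pose, the force, the opening and the grip force at its end, in the units of the state.
- env.state(): the state, without advancing time (a new reading comes with each control period).
- env.grab_frame(name): name is "scene" or "top"; returns a dict with "img" (384x512x3 uint8, blue, green, red), "z_map" (384x512 float32, mm along the optical axis (not along the pixel's ray), 0 where there is no reading), "fov_y" (degrees; the focal length in pixels is half the picture's height over the tangent of half this angle, whatever the lens; pixels are square), "cx", "cy" (the principal point, pixels), "R" (3x3) and "t" (3): a world point X has camera coordinates R X + t. Camera axes: x right, y down, z forward; pixel columns grow to the right and rows downward; lengths in mm; the calibration is good to about 2 mm. A picture is of the moment at which its call begins.
- env.job_done(): hands the job in; it is judged then, once.
The state is a dict: "time_s": time; "qpos": joint angles; "qvel": joint speeds; "effort": joint torques, N m; "ee_pos": TCP position; "ee_rot": TCP orientation; "force": force on the tool from outside, world axes, zero at the start; "torque": the same for the moment, N m; "gripper_width": finger opening in mm; "gripper_force": force on a finger pad.
Only numpy, scipy, OpenCV 4.12 (cv2) and the standard library are available. Lean on these libraries where they do the work, as an engineer would, in place of code of your own. Each camera call takes 0.05 s, during which the arm holds its last target. There are 200 camera calls.

### The job

Switch the antenna selector over to the antenna with the green label: pull its sprung knob up out of its detent, turn it round and let it drop fully home in the detent by that label. The labels are stuck on only roughly, so feel for the detent and never force the knob, neither against the plate and its detents nor against the end of its pull. Then take the red locking pin out of its parking bush and stand it fully home through the eye of the knob's pointer into the hole below, so that the selector cannot be switched by mistake, let go, and leave the other things on the bench where they are.

Things in the scene. Friction and masses are not known exactly. Their poses are not given: they have to be found in the camera images.
- selector: Antenna selector, grey cast box 130 x 160 x 50 mm (own x, y, z), fixed to the bench. Origin on the knob's axis at bench height: the box spans x -47..83, y -80..80, z 0..50 mm; x points to the far side with four coax sockets. Five lock holes (11 mm wide, 24 mm deep) ring the knob on a 46 mm radius, one under the pointer's eye in each knob position. Parking bush at x -30, y -62 mm, 8 mm tall.
- knob_grip (a point): On the knob's axis, mid-height of its flat-sided upright black grip wing: 50 mm long along this point's x (which runs from the axis to the pointer), 12 mm thick along y, top 12 mm above this point. The wing stands on a round skirt, 58 mm across, whose top is 19 mm below this point. With the knob home this point is 77 mm above the bench; it rises and turns with the knob.
- knob (a joint): How far the knob is pulled up, m; 0 = home, index key fully down in a detent. A spring pulls it down: 5.5 N at 0, 8.5 N at 10 mm, plus 1 N of weight. The key is clear at 7 mm; a hard stop ends the pull at 10 mm. Let go between detents, the knob rests on the plate at 7 mm, turns easily (under 0.1 N m), and drops home by itself when turned to within about 2 degrees of a detent.
- shaft: The knob's shaft with the knob on it; origin on the axis 53 mm above the bench, x along the pointer. At the start the knob is home in the off detent, pointer along the box's x; turns to about 90 degrees either way. It carries a square steel index key (6 mm wide, 7 mm deep, 22 mm from the axis, opposite the pointer) and a stop collar. Home, it has about 2 degrees of play and will not turn on.
- index_plate: Round steel plate under the knob's skirt, 65 mm across, fixed to the box, origin on the axis at its top face, 53 mm above the bench. Five detent slots 7.5 mm wide, hidden by the skirt, unevenly spaced, at least 35 degrees apart: off, and two to each side within 80 degrees of off. It bears at most 40 N from the index key or the stop collar.
- knob_eye (a point): Middle of the eye (14 x 14 mm opening) in the knob's flat aluminium pointer arm (21 mm wide, 5 mm thick), 46 mm from the knob's axis, at the arm's top face, 58 mm above the bench when the knob is home. x points outward.
- pointer_tip (a point): Tip of the pointer arm, 62 mm from the knob's axis, at half the arm's thickness.
- tag_green: Green label disc, 13 mm across, on top of the box some 68 mm from the knob's axis, beside one of the four working detents, but stuck on by hand: up to about 9 degrees to either side of the true detent. Origin in the middle of its underside.
- tag_blue: Blue label disc, likewise beside another detent (not wanted).
- tag_yellow: Yellow label disc, likewise beside another detent (not wanted).
- tag_white: White label disc, likewise beside another detent (not wanted).
- lock_pin: Red locking pin, 30 to 60 g, upright in the parking bush at the start. Origin at the underside of its collar (21 mm across, 4 mm thick); above that a square grip 14 x 14 mm (along its x, y), its top 38 mm above the origin; below it a steel shank 7 mm thick, 28 mm long, the last 5 mm tapered. Origin 58 mm above the bench both parked and fully home in the selector (collar resting on the pointer arm).
- lock_pin_tip (a point): Lower end of the locking pin's shank, 28 mm below its collar's underside.
- parts_tin: Round metal tin with small parts, 63 mm across, 26 mm tall, on the right; leave alone. Origin in the middle of its underside.
- fuse_box: Small red fuse box with a clear lid, 34 x 50 x 19 mm, on the right; leave alone. Origin in the middle of its underside.
- coax_adapter1: Silver coax adapter, 18 x 45 x 18 mm, lying on the right; leave alone. Origin in the middle of its underside.
- multimeter: Yellow multimeter, 134 x 68 x 42 mm, lying on the left; leave alone. Origin in the middle of its underside.
Things that resemble listed ones, but are neither listed nor needed, are in the scene too. Several things have the shape of the lock_pin; the one meant has the colours described above.

How it is judged (in metres and radians):
On the way, in this order (a step that is already met when the one before it is completed fails the run):
1. the knob is pulled up clear of its off detent (value of joint knob above 0.0065 m), for 0.1 s.
2. the knob has dropped fully home in the detent by the green label (value of joint knob below 0.0015 m and horizontal distance between pointer_tip and tag_green below 0.02 m), for 0.3 s.
At the end, for the whole second after the job is handed in: Knob home (pulled up less than 1.5 mm), pointer tip within 20 mm of the green label; locking pin through the pointer's eye into the hole below: tip within 7 mm of the eye's middle from above and within 4 mm of fully home, within 0.2 rad of upright, at rest (all of step 2 and horizontal distance between lock_pin_tip and knob_eye below 0.007 m and z of lock_pin_tip in the frame of selector below 0.034 m and angle between lock_pin's own z axis and vertical below 0.2 rad and linear speed of lock_pin below 0.02 m/s); the robot touches nothing.
It fails at once if the knob is forced: its index key or stop collar bears on the index plate with more than 40 N (contact force between shaft and index_plate above 40 N).
It fails at once if the tin, fuse box, coax adapter or multimeter is shifted by more than 15 mm (distance of any of parts_tin, fuse_box, coax_adapter1, multimeter from where it was at the start of the episode above 0.015 m).
It also fails if it takes over 58 s, if anything falls off the work surface, if the arm or the gripper's body presses on something with over 40 N, if the wrist force passes 120 N, or if a joint passes its speed limit or range.

## Working session

There is one attempt and no reset: what is moved stays moved. The work goes in short steps, Python scripts to look and compute and a tool call to move; the robot and the scene stay as the last step left them, time stands still between calls to the robot, and variables do not carry over. Pictures are saved under pics/ and viewed, at most 10 in all, crops included, and the job is handed in when it is done.

Besides the shell and the picture viewer there is one more tool, called after "Emit:" in YAML: its name, and indented under it one key for each argument. arm_command: Moves the arm, as the interface text tells. Its arguments: {"type":"object","properties":{"rows":{"type":"array"},"squeeze":{"type":"number"}},"required":["rows"]}

```bash
mkdir -p pics; cat > h.py <<'E'
import numpy as np, cv2
from workcell import env
def grab(n):
    f=env.grab_frame(n); np.savez('%s.npz'%n,**{k:np.asarray(v) for k,v in f.items()}); return f
def load(n): return np.load('%s.npz'%n)
def px2w(f,u,v,z=None):
    fl=192/np.tan(np.radians(float(f['fov_y']))/2)
    d=np.array([(u-f['cx'])/fl,(v-f['cy'])/fl,1.])
    R=f['R'];t=f['t'];c=-R.T@t;w=R.T@d
    if z is None: return c+w*float(f['z_map'][int(round(v)),int(round(u))])
    return c+w*(z-c[2])/w[2]
def w2px(f,X):
    fl=192/np.tan(np.radians(float(f['fov_y']))/2)
    p=f['R']@np.array(X,float)+f['t'];return fl*p[0]/p[2]+f['cx'],fl*p[1]/p[2]+f['cy']
E
python3 - <<'E'
from h import *
for n in('scene','top'):
    f=grab(n);cv2.imwrite('pics/%s0.png'%n,f['img']);print(n,f['fov_y'],-f['R'].T@f['t'],f['R'][2])
print(env.state())
E
```

```text
scene 43.49076465304363 [-127.25733755  773.07759793  587.39689597] [ 0.51112566 -0.73805272 -0.44048692]
top 56.40523952914534 [411.54520468 -95.3152353  995.91023802] [ 0.08923977  0.0070299  -0.99598536]
{'time_s': 0.1, 'qpos': array([-6.48572418e+01,  1.83477196e+01,  8.96983082e+01,  2.13775676e-04,
        7.20432128e+01, -1.14413809e+00]), 'qvel': array([ 0.05078674,  0.00980872, -0.19798815, -0.03043931, -0.00237392,
        0.03807697]), 'effort': array([-9.46790806e-06, -4.13333094e+01, -2.32509863e+01,  7.29010091e-02,
        4.21108666e-02, -6.92245476e-05]), 'ee_pos': array([ 254.47939433, -515.13205014,  213.21444473]), 'ee_rot': array([-1.79910781e+02, -1.98514446e-03,  2.62868287e+01]), 'force': array([ 0.35909856,  0.74607492, -0.17900148]), 'torque': array([-0.01514406, -0.03605236, -0.01284679]), 'gripper_force': 0.0, 'gripper_width': 91.24332838215749}
```

View pics/top0.png

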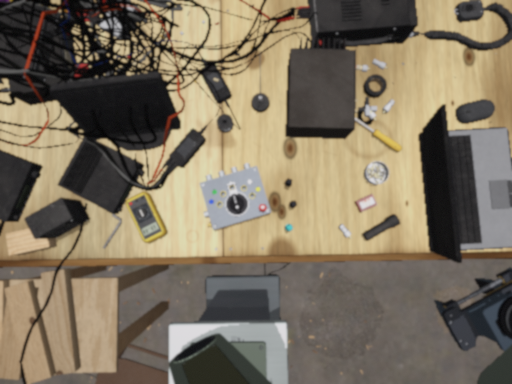

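View pics/scene0.png

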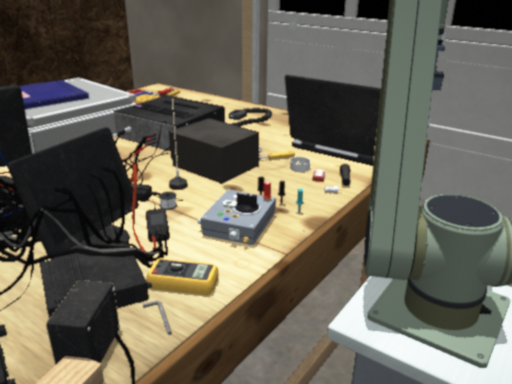

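Top view: the selector is at (236,197), with a red pin top at (262,208). Pin look-alikes are at (288,183) black, (293,205) black and (289,228) cyan. I'll check the choice in a close crop.

```bash
python3 - <<'E'
from h import *
f=load('top');g=load('scene')
a=cv2.resize(f['img'][155:240,190:300],None,fx=7,fy=7,interpolation=cv2.INTER_CUBIC)
cv2.imwrite('pics/topc.png',a)
a=cv2.resize(g['img'][165:250,190:310],None,fx=6.5,fy=6.5,interpolation=cv2.INTER_CUBIC)
cv2.imwrite('pics/scc.png',a)
E
```

```text
(no output)
```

View pics/topc.png

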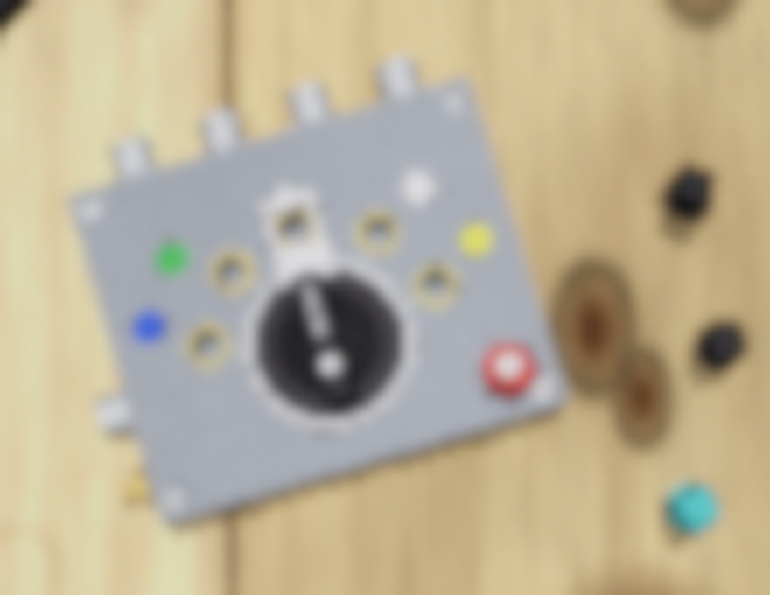

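View pics/scc.png

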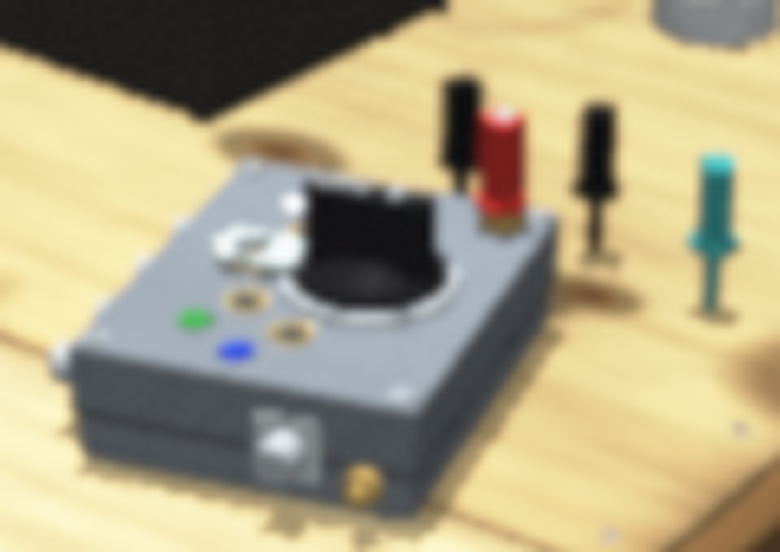

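The red pin stands in the parking bush (crop 508,368). The green label is at (172,258) and its lock hole at (232,272), inside the box corners. The other pins are black or cyan, standing off the box. Next I'll compute poses.

```bash
python3 - <<'E'
from h import *
from scipy.optimize import least_squares
f=load('top')
P=lambda x,y,z:px2w(f,190+(x+.5)/7-.5,155+(y+.5)/7-.5,z)
c=[(73,197),(468,82),(568,400),(175,525)]; m=np.array([(83,80),(83,-80),(-47,-80),(-47,80)])
W=np.array([P(*q,50)[:2] for q in c])
def T(p,m): 
    a=p[2];return m@np.array([[np.cos(a),np.sin(a)],[-np.sin(a),np.cos(a)]])+p[:2]
r=least_squares(lambda p:(T(p,m)-W).ravel(),[350,-50,0]).x
print(W,'\npose',r[:2],np.degrees(r[2]),'res',T(r,m)-W)
def loc(n,x,y,z):
    w=P(x,y,z)[:2]; a=r[2]; d=(w-r[:2])@np.array([[np.cos(a),-np.sin(a)],[np.sin(a),np.cos(a)]])
    print(n,w.round(1),'local',d.round(1),'R',np.hypot(*d).round(1),'ang',np.degrees(np.arctan2(d[1],d[0])).round(1))
loc('green',172,258,51);loc('blue',150,327,51);loc('white',418,187,51);loc('yel',477,240,51)
loc('hole_g',232,272,51);loc('hole_b',207,343,51);loc('hole_w',378,230,51);loc('hole_y',436,284,51);loc('eye',293,225,58)
loc('pin',509,363,96);loc('skirt',331,342,58);
z=f['z_map'];print([z[155+y//7,190+x//7] for x,y in [(300,450),(509,363),(331,330)]])
for x,y in [(300,450),(509,363),(318,320)]: print(px2w(f,190+x/7,155+y/7))
print('pin exp',T(r,np.array([[-30,-62]])))
E
```

```text
[[ 528.41859265   64.19485909]
 [ 569.56878011  -86.91369585]
 [ 447.5913849  -122.34985747]
 [ 403.49145939   26.37778627]] 
pose [469.97649692 -34.67466018] 16.134026001250966 res [[-0.94192333  1.04409429]
 [ 2.36951772 -1.54563831]
 [-0.53294568 -2.23454985]
 [-0.89464869  2.73609394]]
green [504.3  26.6] local [49.9 49.3] R 70.2 ang 44.6
blue [478.2  35.1] local [27.3 64.7] R 70.3 ang 67.1
white [529.5 -67.2] local [ 48.1 -47.8] R 67.8 ang -44.8
yel [508.8 -89.2] local [ 22.2 -63.2] R 66.9 ang -70.7
hole_g [498.5   3.8] local [38.1 29.1] R 47.9 ang 37.4
hole_b [471.7  13.6] local [15.1 45.9] R 48.3 ang 71.8
hole_w [513.4 -51.7] local [ 36.9 -28.4] R 46.6 ang -37.6
hole_y [492.4 -73.4] local [ 10.8 -43.4] R 44.7 ang -76.1
eye [515.1 -20.1] local [47.5  1.5] R 47.5 ang 1.8
pin [ 459.5 -100.1] local [-28.2 -60. ] R 66.3 ang -115.2
skirt [470.7 -33.8] local [1.  0.7] R 1.2 ang 33.7
[np.float32(943.59357), np.float32(901.905), np.float32(910.40405)]
[429.50206479 -22.3916595   53.59097394]
[ 458.47916359 -101.20289415   95.12332596]
[475.78314144 -32.24661185  88.64495322]
pin exp [[ 458.38694906 -102.56930195]]
```

Emit:
arm_command:
  rows:
    - {"delta_pos":[407.2,-336.3,0],"roll":1.96,"jaw":40}
    - {"delta_pos":[407.2,-336.3,0],"roll":1.96,"jaw":40}
    - {"delta_pos":[407.2,-336.3,0],"roll":1.96,"jaw":40}
    - {"delta_pos":[407.2,-336.3,0],"roll":1.96,"jaw":40}
    - {"delta_pos":[407.2,-336.3,0],"roll":1.96,"jaw":40}
    - {"delta_pos":[407.2,-336.3,0],"roll":1.96,"jaw":40}
    - {"delta_pos":[407.2,-336.3,0],"roll":1.96,"jaw":40}
    - {"delta_pos":[407.2,-336.3,0],"roll":1.96,"jaw":40}
    - {"delta_pos":[407.2,-336.3,0],"roll":1.96,"jaw":40}
    - {"delta_pos":[407.2,-336.3,0],"roll":1.96,"jaw":40}
    - {"delta_pos":[407.2,-336.3,0],"roll":1.96,"jaw":40}
    - {"delta_pos":[407.2,-336.3,0],"roll":1.96,"jaw":40}
    - {"delta_pos":[407.2,-336.3,0],"roll":1.96,"jaw":40}
    - {"delta_pos":[407.2,-336.3,0],"roll":1.96,"jaw":40}
    - {"delta_pos":[407.2,-336.3,0],"roll":1.96,"jaw":40}
    - {"delta_pos":[407.2,-336.3,40],"roll":1.96,"jaw":40}
    - {"delta_pos":[407.2,-336.3,80],"roll":1.96,"jaw":40}
    - {"delta_pos":[407.2,-336.3,104],"roll":1.96,"jaw":40}
    - {"delta_pos":[407.2,-336.3,104],"roll":1.96,"jaw":40}
    - {"delta_pos":[407.2,-336.3,104],"roll":1.96,"jaw":40}

```text
time_s: 1.77
ee_pos: [469.8, -34.8, 109.5]
ee_rot: [-180.0, 0.2, 16.4]
force: [-0.1, -0.4, 0.5]
gripper_width: 36.6
gripper_force: 0.0
```

Emit:
arm_command:
  rows:
    - {"delta_pos":[0,0,0],"roll":0,"jaw":40}
    - {"delta_pos":[0,0,12],"roll":0,"jaw":40}
    - {"delta_pos":[0,0,24],"roll":0,"jaw":40}
    - {"delta_pos":[0,0,34],"roll":0,"jaw":40}
    - {"delta_pos":[0,0,40],"roll":0,"jaw":40}
    - {"delta_pos":[0,0,44],"roll":0,"jaw":40}
    - {"delta_pos":[0,0,46],"roll":0,"jaw":40}
    - {"delta_pos":[0,0,46],"roll":0,"jaw":40}
    - {"delta_pos":[0,0,46],"roll":0,"jaw":40}
    - {"delta_pos":[0,0,46],"roll":0,"jaw":40}

```text
time_s: 2.6
ee_pos: [471.3, -33.8, 64.5]
ee_rot: [180.0, -0.1, 16.5]
force: [-0.4, -0.1, -0.4]
gripper_width: 36.6
gripper_force: 0.0
```

```bash
python3 - <<'E'
from h import *
g=grab('scene');a=cv2.resize(g['img'][140:250,180:320],None,fx=5.5,fy=5.4,interpolation=cv2.INTER_CUBIC)
cv2.imwrite('pics/sc1.png',a);print(env.state()['force'],env.state()['torque'])
E
```

```text
[-0.69329279 -0.38611935  1.63232136] [ 0.0507277   0.04586611 -0.00302672]
```

View pics/sc1.png

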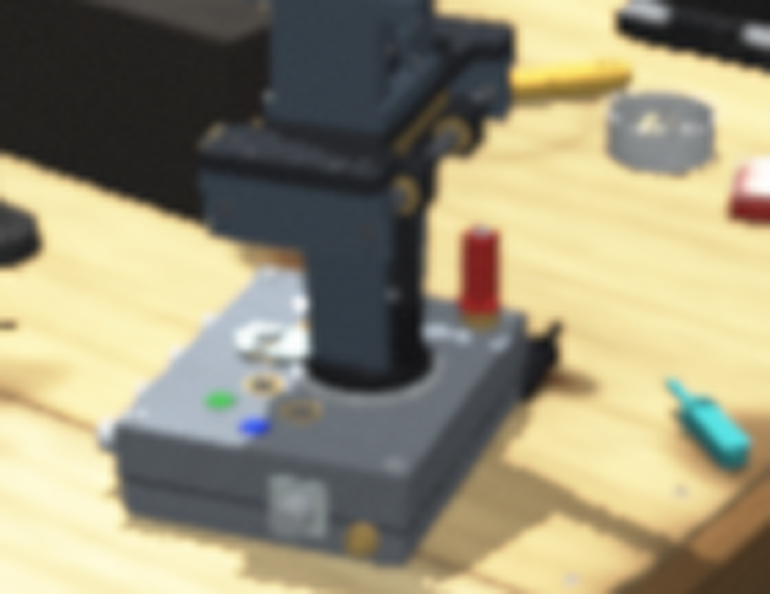

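The fingers straddle the wing above the skirt. The red pin is upright at (480,270). The cyan and black look-alike pins, standing unsupported before, have fallen over, although I passed well above them. Closing lightly now.

Emit:
arm_command:
  rows:
    - {"delta_pos":[0,0,0],"roll":0,"jaw":10}
    - {"delta_pos":[0,0,0],"roll":0,"jaw":0}
    - {"delta_pos":[0,0,0],"roll":0,"jaw":0}
    - {"delta_pos":[0,0,0],"roll":0,"jaw":0}
    - {"delta_pos":[0,0,0],"roll":0,"jaw":0}
    - {"delta_pos":[0,0,0],"roll":0,"jaw":0}
  squeeze: 5

```text
time_s: 3.15
ee_pos: [470.5, -32.9, 64.0]
ee_rot: [-179.9, 0.0, 16.4]
force: [-1.2, 4.0, 1.9]
gripper_width: 12.2
gripper_force: 5.0
```

```bash
python3 -c "
from h import *
s=env.state();print(s['force'],s['torque'],s['ee_pos'],s['ee_rot'],s['gripper_width'])"
```

```text
[-1.19894283  4.01488055  1.89588958] [ 0.90671397  0.16839388 -0.08468559] [470.49446612 -32.92097426  63.96022485] [-1.79913024e+02  1.28785171e-02  1.64437446e+01] 12.169789784636137
```

Emit:
arm_command:
  rows:
    - {"delta_pos":[0,-0.5,0],"roll":0,"jaw":0}
    - {"delta_pos":[0,-0.9,0],"roll":0,"jaw":0}
    - {"delta_pos":[0,-0.9,0],"roll":0,"jaw":0}
    - {"delta_pos":[0,-0.9,0],"roll":0,"jaw":0}
    - {"delta_pos":[0,-0.9,0],"roll":0,"jaw":0}
    - {"delta_pos":[0,-0.9,0],"roll":0,"jaw":0}
  squeeze: 20

```text
time_s: 3.65
ee_pos: [470.5, -32.9, 64.0]
ee_rot: [180.0, 0.0, 16.5]
force: [-1.4, 2.4, 2.7]
gripper_width: 12.0
gripper_force: 20.0
```

Emit:
arm_command:
  rows:
    - {"delta_pos":[0,0,-0.5],"roll":0,"jaw":0}
    - {"delta_pos":[0,0,-1.5],"roll":0,"jaw":0}
    - {"delta_pos":[0,0,-2.5],"roll":0,"jaw":0}
    - {"delta_pos":[0,0,-3.5],"roll":0,"jaw":0}
    - {"delta_pos":[0,0,-4],"roll":0,"jaw":0}
    - {"delta_pos":[0,0,-4],"roll":0,"jaw":0}
    - {"delta_pos":[0,0,-4],"roll":0,"jaw":0}
    - {"delta_pos":[0,0,-4],"roll":0,"jaw":0}

```text
time_s: 4.32
ee_pos: [470.5, -32.8, 67.8]
ee_rot: [180.0, 0.0, 16.5]
force: [1.0, 0.8, -7.2]
gripper_width: 11.9
gripper_force: 20.0
```

```bash
python3 -c "
from h import *
s=env.state();print(s['force'],s['torque'],s['ee_pos'],s['ee_rot'],s['gripper_width'])"
```

```text
[ 1.01440857  0.81199532 -7.18766726] [ 0.31641288 -0.31370764 -0.03926337] [470.45853271 -32.84558067  67.81258373] [1.79997297e+02 1.42923092e-02 1.64895751e+01] 11.89648070383517
```

Emit:
arm_command:
  rows:
    - {"delta_pos":[0,0,-1],"roll":0,"jaw":0}
    - {"delta_pos":[0,0,-2],"roll":0,"jaw":0}
    - {"delta_pos":[0,0,-3],"roll":0,"jaw":0}
    - {"delta_pos":[0,0,-4],"roll":0,"jaw":0}
    - {"delta_pos":[0,0,-4.6],"roll":0,"jaw":0}
    - {"delta_pos":[0,0,-4.6],"roll":0,"jaw":0}
    - {"delta_pos":[0,0,-4.6],"roll":0,"jaw":0}
    - {"delta_pos":[0,0,-4.6],"roll":0,"jaw":0}

```text
time_s: 4.98
ee_pos: [470.5, -32.9, 72.5]
ee_rot: [180.0, 0.0, 16.5]
force: [2.1, 1.4, -8.7]
gripper_width: 11.8
gripper_force: 20.0
```

```bash
python3 -c "
from h import *
s=env.state();print(s['force'],s['torque'],s['ee_pos'],s['ee_rot'],s['gripper_width'])"
```

```text
[ 2.06667678  1.42068662 -8.72456931] [ 0.27265365 -0.26754849 -0.03904813] [470.48268055 -32.86914125  72.54927392] [1.79993744e+02 7.02672926e-03 1.64897765e+01] 11.79838315405674
```

Emit:
arm_command:
  rows:
    - {"delta_pos":[0,0,0],"roll":-0.4,"jaw":0}
    - {"delta_pos":[0,0,0],"roll":-1.0,"jaw":0}
    - {"delta_pos":[0,0,0],"roll":-1.6,"jaw":0}
    - {"delta_pos":[0,0,0],"roll":-2.2,"jaw":0}
    - {"delta_pos":[0,0,0],"roll":-2.8,"jaw":0}
    - {"delta_pos":[0,0,0],"roll":-3.4,"jaw":0}
    - {"delta_pos":[0,0,0],"roll":-4.0,"jaw":0}
    - {"delta_pos":[0,0,0],"roll":-4.6,"jaw":0}
    - {"delta_pos":[0,0,0],"roll":-5.2,"jaw":0}
    - {"delta_pos":[0,0,0],"roll":-5.8,"jaw":0}
    - {"delta_pos":[0,0,0],"roll":-6.4,"jaw":0}
    - {"delta_pos":[0,0,0],"roll":-6.8,"jaw":0}
    - {"delta_pos":[0,0,0],"roll":-6.8,"jaw":0}
    - {"delta_pos":[0,0,0],"roll":-6.8,"jaw":0}
    - {"delta_pos":[0,0,0],"roll":-6.8,"jaw":0}

```text
time_s: 6.23
ee_pos: [470.4, -32.8, 72.5]
ee_rot: [-180.0, 0.0, 50.4]
force: [1.2, 1.6, -9.0]
gripper_width: 11.9
gripper_force: 20.0
```

```bash
python3 -c "
from h import *
s=env.state();print(s['force'],s['torque'],s['ee_pos'],s['ee_rot'],s['gripper_width'])"
```

```text
[ 1.18878643  1.60890374 -8.96165956] [ 0.38147174 -0.21484591  0.07805916] [470.38215422 -32.75191814  72.46273242] [-1.79980707e+02  1.00464025e-02  5.04430909e+01] 11.86923776297856
```

Emit:
arm_command:
  rows:
    - {"delta_pos":[0,0,0.6],"roll":0,"jaw":0}
    - {"delta_pos":[0,0,1.2],"roll":0,"jaw":0}
    - {"delta_pos":[0,0,1.2],"roll":0,"jaw":0}
    - {"delta_pos":[0,0,1.2],"roll":0,"jaw":14.3}
    - {"delta_pos":[0,0,1.2],"roll":0,"jaw":14.3}
    - {"delta_pos":[0,0,1.2],"roll":0,"jaw":14.3}
    - {"delta_pos":[0,0,1.2],"roll":0,"jaw":14.3}

```text
time_s: 6.82
ee_pos: [470.7, -33.1, 71.9]
ee_rot: [179.9, -0.0, 50.5]
force: [-2.1, 0.5, 0.8]
gripper_width: 12.8
gripper_force: 0.7
```

```bash
cat > st.py <<'E'
from h import *
s=env.state();print(s['force'].round(2),s['torque'].round(2),s['ee_pos'].round(1),s['ee_rot'].round(1),round(s['gripper_width'],2))
f=grab('top')
H=[]
Z=np.array([px2w(f,u,v) for v in range(175,225) for u in range(205,265)])
d=Z-np.array([470.6,-33.4,0]);r=np.hypot(d[:,0],d[:,1])
a=np.degrees(np.arctan2(d[:,1],d[:,0]))
m=(Z[:,2]>54.5)&(Z[:,2]<72)&(r>36)&(r<64);print('arm',m.sum(),np.round(Z[m,2],1)[:12],a[m].mean())
k=(Z[:,2]>55)&(Z[:,2]<70)&(r<27)&(r>12);print('skirt',k.sum(),np.median(Z[k,2]) if k.any() else None)
E
python3 st.py
```

```text
[-2.07  0.47  0.85] [0.16 0.24 0.04] [470.7 -33.1  71.9] [179.9  -0.   50.5] 12.85
arm 7 [61.5 60.4 59.  61.7 62.2 61.9 54.5] -103.1393727210218
skirt 0 None
```

Emit:
arm_command:
  rows:
    - {"delta_pos":[0,0,0],"roll":-0.1,"jaw":14.3}
    - {"delta_pos":[0,0,0],"roll":-0.2,"jaw":14.3}
    - {"delta_pos":[0,0,0],"roll":-0.3,"jaw":14.3}
    - {"delta_pos":[0,0,0],"roll":-0.4,"jaw":14.3}
    - {"delta_pos":[0,0,0],"roll":-0.5,"jaw":14.3}
    - {"delta_pos":[0,0,0],"roll":-0.6,"jaw":14.3}
    - {"delta_pos":[0,0,0],"roll":-0.6,"jaw":14.3}

```text
time_s: 7.45
ee_pos: [470.6, -32.7, 71.4]
ee_rot: [180.0, -0.0, 53.5]
force: [-0.2, 1.1, 1.4]
gripper_width: 12.8
gripper_force: 0.9
```

```bash
cat >> st.py <<'E'
import sys
g=grab('scene');a=cv2.resize(g['img'][180:235,195:275],None,fx=9,fy=9,interpolation=cv2.INTER_CUBIC)
cv2.imwrite('pics/%s.png'%sys.argv[1],a)
Z=np.array([np.r_[px2w(g,u,v),u,v] for v in range(180,235) for u in range(195,275)])
d=Z[:,:2]-np.array([470.6,-33.4]);r=np.hypot(*d.T);a=np.degrees(np.arctan2(d[:,1],d[:,0]))
m=(Z[:,2]>56)&(Z[:,2]<72)&(r>40)&(r<64)&(a>0)&(a<90);print('arm(scene)',m.sum(),np.median(Z[m,2]),a[m].mean())
E
python3 st.py sc2
```

```text
[-0.19  1.11  1.35] [ 0.28  0.17 -0.07] [470.6 -32.7  71.4] [180.   -0.   53.5] 12.84
arm 6 [62.9 60.2 64.8 64.4 64.4 54.7] -111.8774260877819
skirt 0 None
arm(scene) 28 57.812402730732856 57.7650766843852
```

View pics/sc2.png

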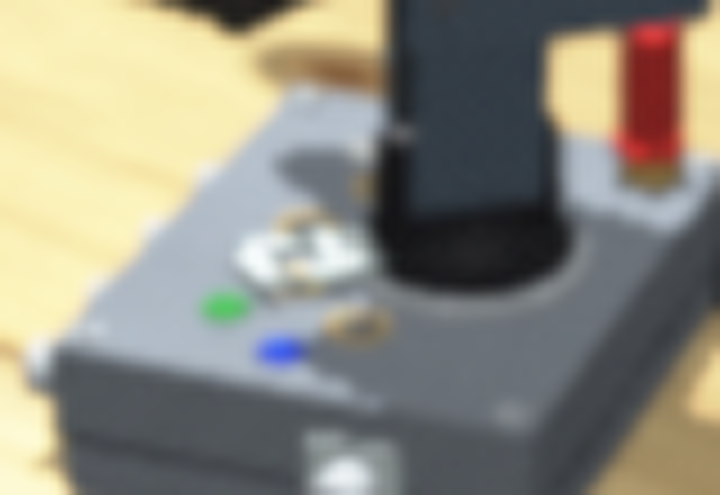

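Emit:
arm_command:
  rows:
    - {"delta_pos":[0,0,0],"roll":0,"jaw":40}
    - {"delta_pos":[0,0,0],"roll":0,"jaw":40}
    - {"delta_pos":[0,0,0],"roll":0,"jaw":40}
    - {"delta_pos":[0,0,-20],"roll":0,"jaw":40}
    - {"delta_pos":[0,0,-50],"roll":0,"jaw":32}
    - {"delta_pos":[0,0,-90],"roll":0,"jaw":32}
    - {"delta_pos":[0,0,-120],"roll":0,"jaw":32}
    - {"delta_pos":[-27,20,-120],"roll":0,"jaw":32}
    - {"delta_pos":[-54,40,-120],"roll":1,"jaw":32}
    - {"delta_pos":[-81,60,-120],"roll":2,"jaw":32}
    - {"delta_pos":[-108,80,-120],"roll":3,"jaw":32}
    - {"delta_pos":[-135,100,-120],"roll":4,"jaw":32}
    - {"delta_pos":[-160.8,119,-120],"roll":5,"jaw":32}
    - {"delta_pos":[-160.8,119,-120],"roll":6,"jaw":32}
    - {"delta_pos":[-160.8,119,-120],"roll":7.4,"jaw":32}
    - {"delta_pos":[-160.8,119,-120],"roll":7.4,"jaw":32}
    - {"delta_pos":[-160.8,119,-120],"roll":7.4,"jaw":32}

```text
time_s: 8.97
ee_pos: [470.4, -233.1, 191.2]
ee_rot: [180.0, 0.0, 16.6]
force: [-0.2, -0.1, 0.3]
gripper_width: 29.2
gripper_force: 0.0
```

```bash
python3 st.py sc3; python3 - <<'E'
from h import *
f=load('top');a=cv2.resize(f['img'][165:230,195:285],None,fx=8,fy=8,interpolation=cv2.INTER_CUBIC);cv2.imwrite('pics/top3.png',a)
E
```

```text
[-0.2  -0.12  0.27] [-0.04  0.05 -0.03] [ 470.4 -233.1  191.2] [180.    0.   16.6] 29.19
arm 58 [56.6 59.3 59.4 54.7 58.7 56.9 57.7 56.6 59.1 54.9 60.2 58.9] 30.989023186648783
skirt 211 58.63914917934562
arm(scene) 28 57.890359064368056 55.522962097966044
```

View pics/top3.png

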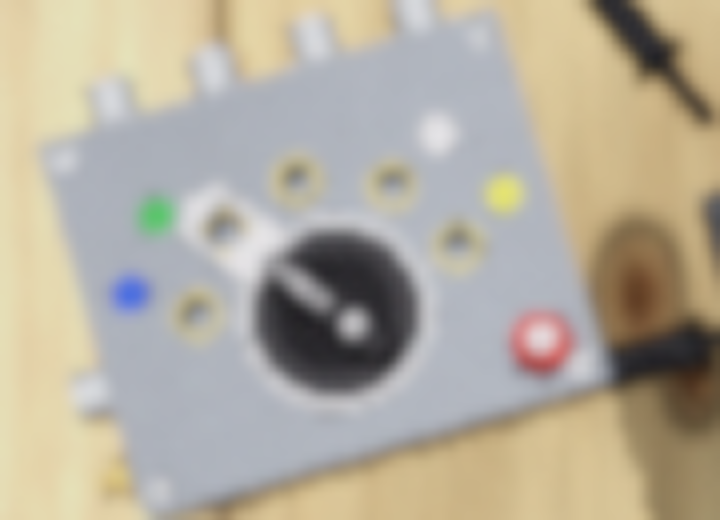

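The knob is home: the skirt top measures 58.6 mm, and the hole shows through the eye at (223,226). The pin top is at (541,338).

```bash
python3 - <<'E'
from h import *
f=load('top')
P=lambda x,y,z:px2w(f,195+(x+.5)/8-.5,165+(y+.5)/8-.5,z)
e=P(223,226,58);print('eye',e,'pin',P(541,338,96),'pincollar',P(541,347,62))
h=[P(296,180,51),P(391,184,51),P(457,240,51),P(197,311,51),e]
h=np.array(h)[:,:2]
from scipy.optimize import least_squares
r=least_squares(lambda p:np.hypot(*(h-p).T)-46,[470,-33]).x
print(r,[np.degrees(np.arctan2(*(q-r)[::-1])).round(1) for q in h],np.hypot(*(h-r).T))
E
```

```text
eye [499.47359584   3.82011912  58.        ] pin [458.57160551 -99.87495274  96.        ] pincollar [457.41148489 -99.98802653  62.        ]
[471.06977316 -32.66585844] [np.float64(16.3), np.float64(-24.0), np.float64(-60.4), np.float64(88.8), np.float64(52.1)] [45.74640902 45.93130005 46.31758467 46.13104896 46.23855211]
```

Emit:
arm_command:
  rows:
    - {"delta_pos":[7,-33,0],"roll":0,"jaw":32}
    - {"delta_pos":[14,-66,0],"roll":0,"jaw":32}
    - {"delta_pos":[20,-98,0],"roll":0,"jaw":32}
    - {"delta_pos":[25,-122,0],"roll":0,"jaw":32}
    - {"delta_pos":[26.7,-130.3,10],"roll":0,"jaw":32}
    - {"delta_pos":[26.7,-130.3,35],"roll":0,"jaw":32}
    - {"delta_pos":[26.7,-130.3,60],"roll":0,"jaw":32}
    - {"delta_pos":[26.7,-130.3,75],"roll":0,"jaw":32}
    - {"delta_pos":[26.7,-130.3,85],"roll":0,"jaw":32}
    - {"delta_pos":[26.7,-130.3,95],"roll":0,"jaw":32}
    - {"delta_pos":[26.7,-130.3,105],"roll":0,"jaw":32}
    - {"delta_pos":[26.7,-130.3,115],"roll":0,"jaw":32}
    - {"delta_pos":[26.7,-130.3,121],"roll":0,"jaw":32}
    - {"delta_pos":[26.7,-130.3,125.4],"roll":0,"jaw":32}
    - {"delta_pos":[26.7,-130.3,125.4],"roll":0,"jaw":32}
    - {"delta_pos":[26.7,-130.3,125.4],"roll":0,"jaw":32}

```text
time_s: 10.4
ee_pos: [459.3, -100.3, 66.1]
ee_rot: [180.0, -0.0, 16.5]
force: [-0.2, -0.9, -0.2]
gripper_width: 29.2
gripper_force: 0.0
```

Emit:
arm_command:
  rows:
    - {"delta_pos":[0,0,0],"roll":0,"jaw":0}
    - {"delta_pos":[0,0,0],"roll":0,"jaw":0}
    - {"delta_pos":[0,0,0],"roll":0,"jaw":0}
    - {"delta_pos":[0,0,0],"roll":0,"jaw":0}
    - {"delta_pos":[0,0,0],"roll":0,"jaw":0}
    - {"delta_pos":[0,0,0],"roll":0,"jaw":0}
  squeeze: 6

```text
time_s: 10.9
ee_pos: [459.6, -100.5, 66.4]
ee_rot: [180.0, -0.1, 16.5]
force: [0.8, -1.0, 3.3]
gripper_width: 17.6
gripper_force: 6.0
```

```bash
python3 st.py sc4|head -1
```

```text
[ 0.78 -0.97  3.33] [0.05 0.01 0.03] [ 459.6 -100.5   66.4] [ 1.80e+02 -1.00e-01  1.65e+01] 17.62
```

View pics/sc4.png

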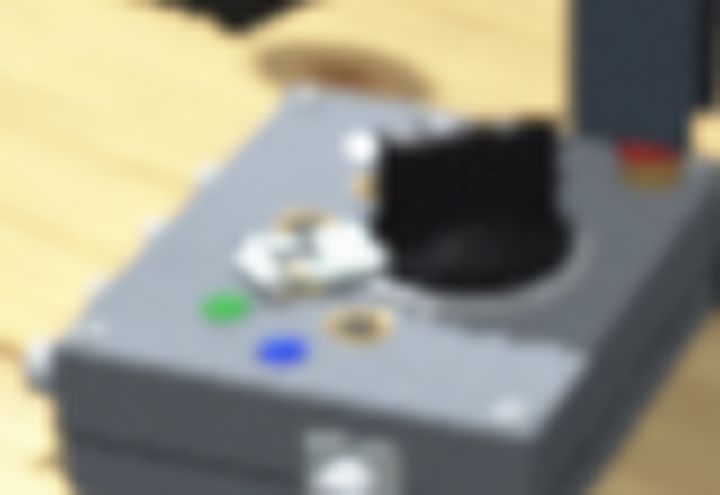

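The width of 17.6 mm means the pin's square is turned about 18° from the jaws. I'll try one side.

Emit:
arm_command:
  rows:
    - {"delta_pos":[0,0,0],"roll":0,"jaw":30}
    - {"delta_pos":[0,0,0],"roll":0,"jaw":30}
    - {"delta_pos":[0,0,0],"roll":-1.2,"jaw":30}
    - {"delta_pos":[0,0,0],"roll":-2.4,"jaw":30}
    - {"delta_pos":[0,0,0],"roll":-3.6,"jaw":30}
    - {"delta_pos":[0,0,0],"roll":-3.6,"jaw":30}
    - {"delta_pos":[0,0,0],"roll":-3.6,"jaw":0}
    - {"delta_pos":[0,0,0],"roll":-3.6,"jaw":0}
    - {"delta_pos":[0,0,0],"roll":-3.6,"jaw":0}
    - {"delta_pos":[0,0,0],"roll":-3.6,"jaw":0}
    - {"delta_pos":[0,0,0],"roll":-3.6,"jaw":0}
    - {"delta_pos":[0,0,0],"roll":-3.6,"jaw":0}
  squeeze: 6

```text
time_s: 12.0
ee_pos: [459.1, -100.4, 65.9]
ee_rot: [180.0, 0.0, 34.5]
force: [-0.1, -0.3, -0.1]
gripper_width: 18.6
gripper_force: 6.0
```

Emit:
arm_command:
  rows:
    - {"delta_pos":[0,0,0],"roll":0,"jaw":30}
    - {"delta_pos":[0,0,0],"roll":0,"jaw":30}
    - {"delta_pos":[0,0,0],"roll":1.2,"jaw":30}
    - {"delta_pos":[0,0,0],"roll":2.4,"jaw":30}
    - {"delta_pos":[0,0,0],"roll":3.6,"jaw":30}
    - {"delta_pos":[0,0,0],"roll":4.8,"jaw":30}
    - {"delta_pos":[0,0,0],"roll":5.8,"jaw":30}
    - {"delta_pos":[0,0,0],"roll":5.8,"jaw":0}
    - {"delta_pos":[0,0,0],"roll":5.8,"jaw":0}
    - {"delta_pos":[0,0,0],"roll":5.8,"jaw":0}
    - {"delta_pos":[0,0,0],"roll":5.8,"jaw":0}
    - {"delta_pos":[0,0,0],"roll":5.8,"jaw":0}
    - {"delta_pos":[0,0,0],"roll":5.8,"jaw":0}
  squeeze: 6

```text
time_s: 13.08
ee_pos: [459.2, -100.4, 66.0]
ee_rot: [180.0, -0.0, 5.5]
force: [-0.3, 0.5, 1.1]
gripper_width: 15.4
gripper_force: 6.0
```

Emit:
arm_command:
  rows:
    - {"delta_pos":[0,0,0],"roll":0,"jaw":25}
    - {"delta_pos":[0,0,0],"roll":0.6,"jaw":25}
    - {"delta_pos":[0,0,0],"roll":1.2,"jaw":25}
    - {"delta_pos":[0,0,0],"roll":1.2,"jaw":0}
    - {"delta_pos":[0,0,0],"roll":1.2,"jaw":0}
    - {"delta_pos":[0,0,0],"roll":1.2,"jaw":0}
    - {"delta_pos":[0,0,0],"roll":1.2,"jaw":0}
    - {"delta_pos":[0,0,0],"roll":1.2,"jaw":0}
    - {"delta_pos":[0,0,0],"roll":1.2,"jaw":0}
  squeeze: 15

```text
time_s: 13.83
ee_pos: [459.1, -100.4, 65.9]
ee_rot: [180.0, 0.0, -0.5]
force: [1.0, 0.4, 0.4]
gripper_width: 13.9
gripper_force: 15.0
```

```bash
python3 st.py sc5|head -1
```

```text
[1.02 0.37 0.38] [ 0.05 -0.05  0.02] [ 459.1 -100.4   65.9] [180.    0.   -0.5] 13.93
```

Emit:
arm_command:
  rows:
    - {"delta_pos":[0,0,-3],"roll":0,"jaw":0}
    - {"delta_pos":[0,0,-10],"roll":0,"jaw":0}
    - {"delta_pos":[0,0,-22],"roll":0,"jaw":0}
    - {"delta_pos":[0,0,-40],"roll":0,"jaw":0}
    - {"delta_pos":[0,0,-60],"roll":0,"jaw":0}
    - {"delta_pos":[0,0,-72],"roll":0,"jaw":0}
    - {"delta_pos":[5,-14,-72],"roll":-1.2,"jaw":0}
    - {"delta_pos":[10,-28,-72],"roll":-2.4,"jaw":0}
    - {"delta_pos":[15,-42,-72],"roll":-3.6,"jaw":0}
    - {"delta_pos":[20,-56,-72],"roll":-4.8,"jaw":0}
    - {"delta_pos":[25,-70,-72],"roll":-6,"jaw":0}
    - {"delta_pos":[30,-84,-72],"roll":-7.2,"jaw":0}
    - {"delta_pos":[35,-96,-72],"roll":-8.4,"jaw":0}
    - {"delta_pos":[39.1,-104.4,-72],"roll":-9.6,"jaw":0}
    - {"delta_pos":[39.1,-104.4,-72],"roll":-10.58,"jaw":0}
    - {"delta_pos":[39.1,-104.4,-66],"roll":-10.58,"jaw":0}
    - {"delta_pos":[39.1,-104.4,-50],"roll":-10.58,"jaw":0}
    - {"delta_pos":[39.1,-104.4,-36],"roll":-10.58,"jaw":0}
    - {"delta_pos":[39.1,-104.4,-32],"roll":-10.58,"jaw":0}
    - {"delta_pos":[39.1,-104.4,-32],"roll":-10.58,"jaw":0}
  squeeze: 20

```text
time_s: 15.6
ee_pos: [498.1, 3.5, 96.9]
ee_rot: [-179.9, 0.1, 52.3]
force: [0.1, -0.3, 0.3]
gripper_width: 14.1
gripper_force: 20.0
```

```bash
python3 st.py sc6|head -1
```

```text
[ 0.14 -0.3   0.26] [ 0.04 -0.03 -0.06] [498.1   3.5  96.9] [-1.799e+02  1.000e-01  5.230e+01] 14.06
```

View pics/sc6.png

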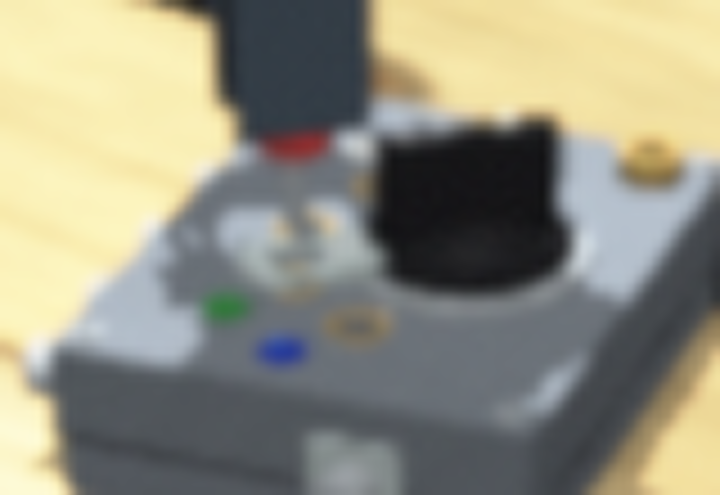

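The pin hangs over the eye: shank at column ~298, eye middle at (298,252). The parking bush at (650,160) is empty. Lowering slowly.

Emit:
arm_command:
  rows:
    - {"delta_pos":[0,0,0],"roll":0,"jaw":0}
    - {"delta_pos":[0,0,3],"roll":0,"jaw":0}
    - {"delta_pos":[0,0,6],"roll":0,"jaw":0}
    - {"delta_pos":[0,0,8],"roll":0,"jaw":0}
    - {"delta_pos":[0,0,10],"roll":0,"jaw":0}
    - {"delta_pos":[0,0,11],"roll":0,"jaw":0}
    - {"delta_pos":[0,0,12],"roll":0,"jaw":0}
    - {"delta_pos":[0,0,13],"roll":0,"jaw":0}
    - {"delta_pos":[0,0,14],"roll":0,"jaw":0}
    - {"delta_pos":[0,0,15],"roll":0,"jaw":0}
    - {"delta_pos":[0,0,15],"roll":0,"jaw":0}
    - {"delta_pos":[0,0,15],"roll":0,"jaw":0}

```text
time_s: 16.7
ee_pos: [499.2, 3.7, 82.9]
ee_rot: [-180.0, 0.0, 52.4]
force: [-0.4, 0.1, -0.2]
gripper_width: 13.9
gripper_force: 20.0
```

```bash
python3 st.py sc7|head -1
```

```text
[-0.4   0.12 -0.23] [-0.01 -0.08  0.01] [499.2   3.7  82.9] [-180.     0.    52.4] 13.86
```

Emit:
arm_command:
  rows:
    - {"delta_pos":[0,0,2],"roll":0,"jaw":0}
    - {"delta_pos":[0,0,4],"roll":0,"jaw":0}
    - {"delta_pos":[0,0,6],"roll":0,"jaw":0}
    - {"delta_pos":[0,0,8],"roll":0,"jaw":0}
    - {"delta_pos":[0,0,10],"roll":0,"jaw":0}
    - {"delta_pos":[0,0,12],"roll":0,"jaw":0}
    - {"delta_pos":[0,0,14],"roll":0,"jaw":0}
    - {"delta_pos":[0,0,15],"roll":0,"jaw":0}
    - {"delta_pos":[0,0,16],"roll":0,"jaw":0}
    - {"delta_pos":[0,0,16.5],"roll":0,"jaw":0}
    - {"delta_pos":[0,0,16.5],"roll":0,"jaw":0}
    - {"delta_pos":[0,0,16.5],"roll":0,"jaw":0}

```text
time_s: 17.8
ee_pos: [499.2, 3.7, 66.5]
ee_rot: [180.0, -0.0, 52.4]
force: [-0.8, 0.2, -0.4]
gripper_width: 14.1
gripper_force: 20.0
```

```bash
python3 st.py sc8|head -1
```

```text
[-0.78  0.21 -0.39] [0.03 0.01 0.  ] [499.2   3.7  66.5] [180.   -0.   52.4] 14.15
```

Nearly home and force-free. Now release, retreat straight up and clear sideways.

Emit:
arm_command:
  rows:
    - {"delta_pos":[0,0,0],"roll":0,"jaw":18}
    - {"delta_pos":[0,0,0],"roll":0,"jaw":28}
    - {"delta_pos":[0,0,0],"roll":0,"jaw":35}
    - {"delta_pos":[0,0,0],"roll":0,"jaw":35}
    - {"delta_pos":[0,0,0],"roll":0,"jaw":35}
    - {"delta_pos":[0,0,-8],"roll":0,"jaw":35}
    - {"delta_pos":[0,0,-25],"roll":0,"jaw":35}
    - {"delta_pos":[0,0,-50],"roll":0,"jaw":35}
    - {"delta_pos":[0,0,-85],"roll":0,"jaw":35}
    - {"delta_pos":[0,0,-125],"roll":0,"jaw":35}
    - {"delta_pos":[-30,22,-125],"roll":0,"jaw":35}
    - {"delta_pos":[-60,44,-125],"roll":0,"jaw":35}
    - {"delta_pos":[-90,66,-125],"roll":0,"jaw":35}
    - {"delta_pos":[-120,88,-125],"roll":0,"jaw":35}
    - {"delta_pos":[-150,110,-125],"roll":0,"jaw":35}
    - {"delta_pos":[-180,132,-125],"roll":0,"jaw":35}
    - {"delta_pos":[-180,132,-125],"roll":0,"jaw":35}
    - {"delta_pos":[-180,132,-125],"roll":0,"jaw":35}

```text
time_s: 19.4
ee_pos: [493.6, -221.1, 191.8]
ee_rot: [180.0, -0.0, 52.2]
force: [1.1, 0.5, -0.0]
gripper_width: 32.5
gripper_force: 0.0
```

```bash
python3 st.py sc9; python3 - <<'E'
from h import *
f=load('top');a=cv2.resize(f['img'][165:230,195:285],None,fx=6,fy=6,interpolation=cv2.INTER_CUBIC)
b=cv2.resize(cv2.imread('pics/sc9.png'),(0,0),fx=.52,fy=.52)
c=np.zeros((a.shape[0]+b.shape[0],max(a.shape[1],b.shape[1]),3),np.uint8)
c=c[:a.shape[0]+b.shape[0]];c[:a.shape[0],:a.shape[1]]=a;c[a.shape[0]:,:b.shape[1]]=b
c=c[:] if c.shape[0]<=600 else cv2.resize(c,None,fx=600/c.shape[0],fy=600/c.shape[0]);cv2.imwrite('pics/fin.png',c)
g=load('top');u,v=w2px(g,(499.2,3.7,96));print(u,v);print([px2w(g,u+i,v+j).round(1) for i in(-1,0,1) for j in(-1,0,1)])
E
```

```text
[ 1.13  0.49 -0.04] [-0.04  0.    0.07] [ 493.6 -221.1  191.8] [180.   -0.   52.2] 32.51
arm 53 [54.8 55.6 55.  60.4 57.1 63.8 58.1 63.7 63.5 61.5 57.6 63.1] 25.606556439558474
skirt 211 58.85438689865623
arm(scene) 61 61.19877201241718 60.546587814306946
220.88374139162903 191.54718203931907
[array([501.7,   6.1,  97.2]), array([499.4,   6.4,  94.4]), array([496.7,   6.3,  95.7]), array([501.8,   3.8,  95. ]), array([499.2,   3.7,  96.4]), array([496.6,   3.7,  96.3]), array([501.3,   0.7,  99.9]), array([498.9,   0.9,  99. ]), array([496.8,   1.4,  94.3])]
```

View pics/fin.png

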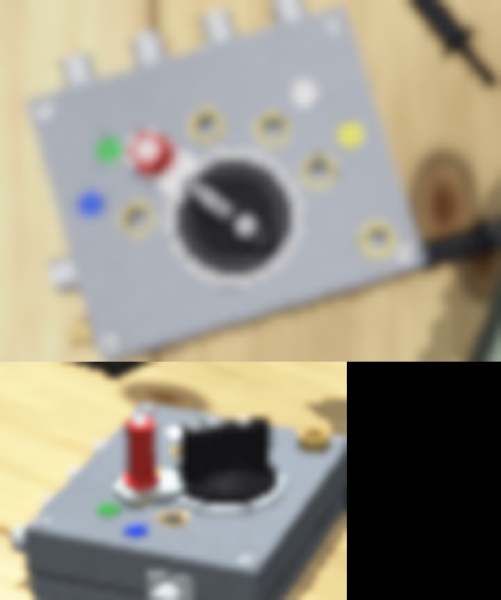

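The pin stands upright in the eye (top at 96 mm, seen at (150,153)), the knob is home by green, and the gripper is clear.

```bash
python3 -c "
from workcell import env
print(env.job_done())"
```

```text
the job is handed in; nothing more can be done
None
```

The job is handed in at about 19 s with no verdict shown: the knob is home in the green detent and the red pin stands fully home through the pointer's eye; the loose cyan and black look-alike pins fell over during my first approach, cause unknown (not listed or judged), and I left them.

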